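# Put the plug gauge away in the empty tube of a tilted rack

## Robot

A 7-joint arm with a two-finger parallel gripper is mounted at the origin on the work surface. World frame = base frame: x ahead of the robot, y to its left, z up, the work surface at z = 0. Lengths are in m, angles in rad, forces in N, time in s.
With the tool pointing down it reaches from about 0.4 to 0.85 m from the base axis. Payload 10.4 kg.
Tool frame: the origin (TCP) lies between the finger pads; the fingertips stand ahead of it and the grasp point (between the pads) lies 5 mm behind it (manip.tip_extent is the z of the fingertips in the tool frame, in m); z points along the fingers, y is the line along which they close (so a half turn about z gives the same grasp; the last joint's range is limited). The gripper opens to 85 mm and grips with 20 to 120 N. Pads are 22 mm wide; open, the fingers measure 114 mm over their backs; the gripper's body (76 mm by 85 mm) begins 54 mm behind the grasp point. The pads swing forward as they close: fully open they stand 13 mm farther back than shut.
Start: joints at [1.226, 0.332, -0.065, 1.46, 0.022, 1.35, -0.088], TCP at [0.198, -0.593, 0.245] pointing down, gripper open.
Joint ranges: [-2.6, 2.6], [-0.5, 2.12], [-1.47, 1.34], [0.16, 2.42], [-1.27, 4.41], [0.06, 2.06], [-2.6, 2.6]. Speed limits (rad/s): [2.22, 2.22, 2.79, 2.79, 3.14, 3.14, 3.14].

## Interface

Orientations are given as a unit quaternion [x, y, z, w].
In Python, from workcell import status, viewer, manip gives the robot as it stands.
- The arm moves only by the tool play_rows, never from a script. Its argument "plan" is one flat list of numbers, 7 for each row, row after row: the turn, a rotation vector about the tool's x, y, z in degrees, then the shift along the tool's x, y, z in m, then the opening, from 0 (shut) to 1 (fully open). In form: [ax, ay, az, dx, dy, dz, grip, ax, ay, az, dx, dy, dz, grip, ...]. A call has 1 to 20 rows; each row is the pose to reach, as a shift and turn from the pose commanded when the call began, along the tool's axes at that moment; what a row does not reach only later rows make up. A row lasts 1/8 s, in which the tool goes at most 62.5 mm and 10.7 degrees, less where a joint would pass 70% of its speed; a pose out of reach is approached as far as the arm can. A call with a gripper value outside its range is refused whole. The fingers move at their own pace and stop on an object; "squeeze" is the grip in N (left out, the last holds). Time passes only in rows, so rows that repeat a pose let the fingers close. It gives the time, the measured TCP pose, the force, the opening and the grip force at its end, in the units of the state.
- status.get_obs(): the state, without advancing time (a new reading comes with each control period).
- viewer.camera(name): name is "scene" or "side" or "wrist"; returns the picture (480x640x3 uint8, red, green, blue); there is no depth.
- viewer.camera_model(name): a dict with "fx", "fy", "cx", "cy" (pixels), "R" (3x3) and "t" (3): a world point X has camera coordinates R X + t. Camera axes: x right, y down, z forward; pixel columns grow to the right and rows downward; lengths in m; the calibration is good to about 2 mm. A picture is of the moment at which its call begins: read the wrist's pose just before it. camera_model takes no time and is no camera call; for the wrist camera it gives the pose at the moment of the call.
- manip.hand_in(): hands the job in; it is judged then, once.
The state is a dict: "clock": time; "joint_pos": joint angles; "joint_velocities": joint speeds; "tau": joint torques, N m; "position": TCP position; "ee_rot": TCP orientation; "ft_force": force on the tool from outside, world axes, zero at the start; "torque": the same for the moment, N m; "grip_width": opening from 0.0 (shut) to 1.0 (fully open); "grasp_force": force on a finger pad.
Only numpy, scipy, OpenCV 4.12 (cv2) and the standard library are available. Lean on these libraries where they do the work, as an engineer would, in place of code of your own. Each camera call takes 0.05 s, during which the arm holds its last target. There are 200 camera calls.

## Task

Put the yellow-handled plug gauge away in the tilted three-tube rack: slide its steel shaft into the one empty tube until the handle sits fully home against the tube's mouth, then let go. The other two tubes already hold a short gauge out of sight, which stops yours about half way in, so find the empty tube by feel. Leave the bottle, the socket and the blue bin where they stand.

Things in the scene. Friction and masses are not known exactly. Their poses are not given: they have to be found in the camera images.
- gauge: plug gauge lying on the bench, 0.18 to 0.35 kg: yellow square handle 70 x 30 x 30 mm with a black band; round steel shaft, diameter 22, length 100 mm, last 4 mm tapered. Origin on the bench under the handle's centre; x runs from the shaft's tip to the handle's end, z up; axis at z = 15 mm, shaft leaves the handle at x = -35 mm. At the start the tip points roughly away from the robot
- gauge_grip (a point): centre of the gauge's handle, on the gauge's axis; axes as gauge
- gauge_tip (a point): centre of the shaft's end face, on the gauge's axis, 135 mm from gauge_grip; axes as gauge
- rack: fixed rack: grey metal base plate 150 x 200 x 12 mm; white pipes with black joints carry three parallel tubes. Origin under the plate's centre; x level, to the side the mouths look to (towards the robot), y along the row; mouth centres at x = 50, y = -50, 0, 50, z = 100 mm. Nothing is in front of or above the mouths
- tube0: first (rack -y) tube of the rack: blue, round, outside diameter 33, bore 24.5 mm, 112 mm deep when empty; it may hold a short gauge that stops anything 50 mm below the mouth. Origin at the mouth's centre; x points out of the mouth along the bore (25 degrees above level), y along the row (tubes 50 mm apart), z to the bore's upper side
- tube1: middle tube of the rack: blue, round, outside diameter 33, bore 24.5 mm, 112 mm deep when empty; it may hold a short gauge that stops anything 50 mm below the mouth. Origin at the mouth's centre; x points out of the mouth along the bore (25 degrees above level), y along the row (tubes 50 mm apart), z to the bore's upper side
- tube2: third (rack +y) tube of the rack: blue, round, outside diameter 33, bore 24.5 mm, 112 mm deep when empty; it may hold a short gauge that stops anything 50 mm below the mouth. Origin at the mouth's centre; x points out of the mouth along the bore (25 degrees above level), y along the row (tubes 50 mm apart), z to the bore's upper side
- bottle: amber bottle with black cap, 52 mm diameter, 120 mm high, upright; origin under its centre. Bystander.
- socket: steel socket standing upright, 32 mm diameter, 42 mm high; origin under its centre. Bystander.
- bin: open blue bin of brass bolts, 170 x 110 x 60 mm; origin under its centre. Bystander.
Not all that is in view belongs to the job. There is more than one size of the gauge; the job needs the middle-sized.

How it is judged:
At the end, for the whole second after the job is handed in: The gauge's shaft is in one of the tubes with its tip more than 93 mm below the mouth (the handle within 7 mm of the mouth), within 6 mm of the tube's axis and aligned with it to 0.12 rad, at rest; bottle, socket and bin are within 30 mm of where they stood (((x of gauge_tip in the frame of tube0 below -0.093 m and y of gauge_tip in the frame of tube0 between -0.006 and 0.006 m and z of gauge_tip in the frame of tube0 between -0.006 and 0.006 m and angle between the x axis of gauge and the x axis of tube0, either way round below 0.12 rad) or (x of gauge_tip in the frame of tube1 below -0.093 m and y of gauge_tip in the frame of tube1 between -0.006 and 0.006 m and z of gauge_tip in the frame of tube1 between -0.006 and 0.006 m and angle between the x axis of gauge and the x axis of tube1, either way round below 0.12 rad) or (x of gauge_tip in the frame of tube2 below -0.093 m and y of gauge_tip in the frame of tube2 between -0.006 and 0.006 m and z of gauge_tip in the frame of tube2 between -0.006 and 0.006 m and angle between the x axis of gauge and the x axis of tube2, either way round below 0.12 rad)) and linear speed of gauge below 0.02 m/s and distance of each of bottle, socket, bin from where it was at the start of the episode below 0.03 m); the robot touches nothing.
It fails at once if the amber bottle is tipped over or pushed more than 40 mm (distance of bottle from where it was at the start of the episode above 0.04 m or angle between bottle's own z axis and vertical above 0.5 rad).
It fails at once if the steel socket is tipped over or pushed more than 40 mm (distance of socket from where it was at the start of the episode above 0.04 m or angle between socket's own z axis and vertical above 0.5 rad).
It fails at once if the blue bin is tipped over or pushed more than 40 mm (distance of bin from where it was at the start of the episode above 0.04 m or angle between bin's own z axis and vertical above 0.5 rad).
It also fails if it takes over 69 s, if anything falls off the work surface, if the arm or the gripper's body presses on something with over 40 N, if the wrist force passes 120 N, or if a joint passes its speed limit or range.

## Working session

There is one attempt and no reset: what is moved stays moved. The work goes in short steps, Python scripts to look and compute and a tool call to move; the robot and the scene stay as the last step left them, time stands still between calls to the robot, and variables do not carry over. Pictures are saved under pics/ and viewed, at most 10 in all, crops included, and the job is handed in when it is done.

Besides the shell and the picture viewer there is one more tool, called after ">>>" by a JSON object that holds its "name" and its "arguments". play_rows: Moves the arm, as the interface text tells. Its arguments: {"type":"object","properties":{"plan":{"type":"array","items":{"type":"number"}},"squeeze":{"type":"number"}},"required":["plan"]}

```bash
mkdir -p pics; ls; python3 - <<'E'
from workcell import status, viewer, manip
import cv2
print(status.get_obs(), manip.tip_extent)
for n in ("scene","side"):
    im=viewer.camera(n); cv2.imwrite(f"pics/{n}0.png",im[:,:,::-1])
    m=viewer.camera_model(n); print(n,m)
E
```

```text
pics
{'clock': 0.0, 'joint_pos': array([ 1.22638438,  0.33285873, -0.06468229,  1.46096338,  0.02161194,
        1.34989908, -0.08850304]), 'joint_velocities': array([-0.00030942, -0.00017402, -0.00090017, -0.00129239, -0.00088953,
       -0.00198312,  0.00136291]), 'tau': array([-1.35674276e-03, -6.25447440e+01,  4.81367391e-02, -3.91603267e+01,
        1.60418241e-02,  1.00167838e-02,  2.53716536e-05]), 'position': array([ 0.19754501, -0.5925753 ,  0.24451355]), 'ee_rot': array([ 9.87081943e-01,  1.60214622e-01, -1.56589855e-04, -6.99066461e-04]), 'ft_force': array([-0.69969182, -0.15879693, -0.7103212 ]), 'torque': array([ 0.02010406, -0.07057616, -0.02989644]), 'grasp_force': 0.0, 'grip_width': 0.9967045979925965} 0.014
scene {'fx': 508.47804960385656, 'fy': 508.47804960385656, 'cx': 320.28106736378487, 'cy': 227.70020820921616, 'R': array([[-0.75676848,  0.65361157, -0.00966317],
       [ 0.56016745,  0.64081551, -0.52494563],
       [-0.33691823, -0.40267531, -0.85108091]]), 't': array([ 0.46859346, -0.28872084,  1.71672971])}
side {'fx': 571.5918556240704, 'fy': 571.5918556240704, 'cx': 316.4767331980662, 'cy': 239.95085697598748, 'R': array([[ 0.95558088, -0.29470026,  0.00411525],
       [-0.17128612, -0.5666586 , -0.80595229],
       [ 0.23984629,  0.76944772, -0.59196619]]), 't': array([-0.58976846,  0.15536968,  1.12404109])}
```

View pics/scene0.png

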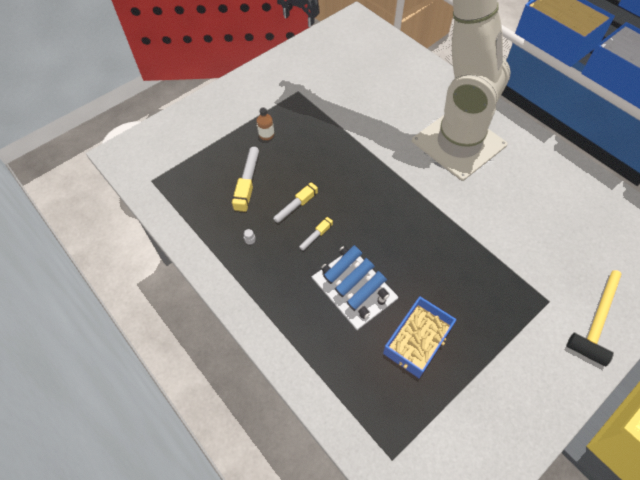

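View pics/side0.png

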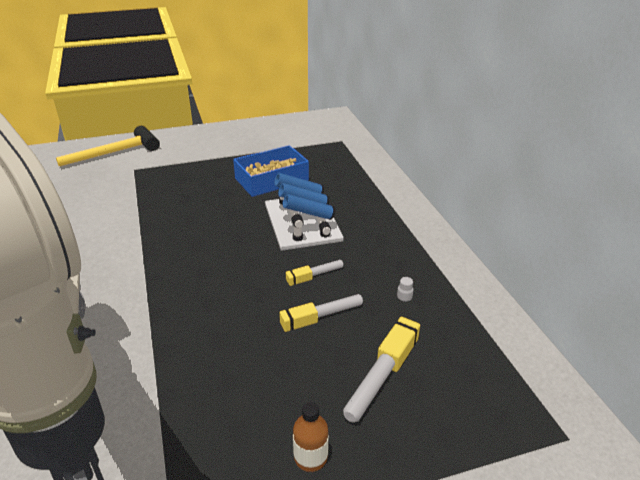

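The scene picture shows three gauges. The middle-sized one has its handle at about (307,193) and its tip at (277,219). The rack is at about (355,285), the bottle at (265,127), the socket at (249,237) and the bin at (420,338). In the side view the middle gauge's handle is at (299,316) and the rack's tubes are at about (305,198).

```bash
cat > h.py <<'E'
import numpy as np, cv2
from workcell import status, viewer, manip
from scipy.spatial.transform import Rotation as Ro
def ray(m,u,v):
    d=m["R"].T@np.array([(u-m["cx"])/m["fx"],(v-m["cy"])/m["fy"],1]); return -m["R"].T@m["t"],d
def onz(m,u,v,z):
    o,d=ray(m,u,v); return o+d*(z-o[2])/d[2]
def proj(m,X):
    c=m["R"]@np.asarray(X)+m["t"]; return np.array([m["fx"]*c[0]/c[2]+m["cx"],m["fy"]*c[1]/c[2]+m["cy"]])
def tri(m1,p1,m2,p2):
    o1,d1=ray(m1,*p1);o2,d2=ray(m2,*p2)
    A=np.c_[d1,-d2]; s=np.linalg.lstsq(A,o2-o1,rcond=None)[0]
    a,b=o1+d1*s[0],o2+d2*s[1]; return (a+b)/2,np.linalg.norm(a-b)
def comps(mask,amin):
    n,l,s,c=cv2.connectedComponentsWithStats(mask.astype(np.uint8)); 
    return [(l==i,s[i],c[i]) for i in range(1,n) if s[i,4]>amin]
E
python3 - <<'E'
from h import *
np.set_printoptions(precision=4,suppress=True)
out=[]
for n,rois,win in (("scene",(260,170,70,70),(300,235,110,100)),("side",(270,280,110,60),(255,165,100,92))):
    im=cv2.imread(f"pics/{n}0.png"); m=viewer.camera_model(n); hsv=cv2.cvtColor(im,cv2.COLOR_BGR2HSV)
    x,y,w,h=rois
    roi=np.zeros(im.shape[:2],bool); roi[y:y+h,x:x+w]=1
    yel=roi&(hsv[...,0]>18)&(hsv[...,0]<35)&(hsv[...,1]>120)&(hsv[...,2]>90)
    gry=roi&(hsv[...,1]<60)&(hsv[...,2]>95)
    for nm,mk in(("yel",yel),("gry",gry)):
        for c in comps(mk,60):
            pts=np.argwhere(c[0])[:,::-1]; r=cv2.minAreaRect(pts.astype(np.float32))
            b=cv2.boxPoints(r); b=[(b[i]+b[(i+1)%4])/2 for i in range(4)]
            print(n,nm,c[1],c[2],"c@15",onz(m,*c[2],.017),"rect mids",[ (np.round(q,1),onz(m,*q,.015)[:2]) for q in b])
    x,y,w,h=win; out.append(cv2.resize(im[y:y+h,x:x+w],(400,400*h//w),interpolation=cv2.INTER_CUBIC))
H=max(o.shape[0] for o in out)
cv2.imwrite("pics/rack.png",np.hstack([cv2.copyMakeBorder(o,0,H-o.shape[0],0,0,0) for o in out]))
E
```

```text
scene yel [295 183  23  23 178] [307.8034 193.1573] c@15 [ 0.5277 -0.1655  0.017 ] rect mids [(array([302.6, 188. ], dtype=float32), array([ 0.5264, -0.1925])), (array([315.6, 185.4], dtype=float32), array([ 0.4888, -0.1733])), (array([311. , 197.8], dtype=float32), array([ 0.5308, -0.1463])), (array([298. , 200.5], dtype=float32), array([ 0.5677, -0.1653]))]
scene yel [316 217  14  18  86] [324.4302 225.4186] c@15 [ 0.5666 -0.0415  0.017 ] rect mids [(array([321., 222.], dtype=float32), array([ 0.5656, -0.0585])), (array([330.3, 219.3], dtype=float32), array([ 0.5381, -0.0475])), (array([327.5, 228.5], dtype=float32), array([ 0.566 , -0.0282])), (array([318.3, 231.3], dtype=float32), array([ 0.5932, -0.0392]))]
scene gry [273 198  28  25 270] [286.6444 209.7556] c@15 [ 0.6167 -0.1605  0.017 ] rect mids [(array([284. , 206.5], dtype=float32), array([ 0.6147, -0.1763])), (array([299.2, 199.3], dtype=float32), array([ 0.5619, -0.1662])), (array([289.4, 213. ], dtype=float32), array([ 0.6172, -0.1467])), (array([274.1, 220.3], dtype=float32), array([ 0.6687, -0.1568]))]
scene gry [305 2
[... 726 characters left out ...]
12  22 189] [284.545  320.3175] c@15 [ 0.4992 -0.1738  0.017 ] rect mids [(array([283. , 309.7], dtype=float32), array([ 0.5043, -0.1422])), (array([289.4, 319.7], dtype=float32), array([ 0.509, -0.173])), (array([286.1, 331.1], dtype=float32), array([ 0.4952, -0.2007])), (array([279.7, 321.1], dtype=float32), array([ 0.4902, -0.1712]))]
side gry [315 294  48  23 533] [339.0338 304.5572] c@15 [ 0.614  -0.1623  0.017 ] rect mids [(array([337.7, 299.1], dtype=float32), array([ 0.6174, -0.1442])), (array([362.3, 298. ], dtype=float32), array([ 0.666 , -0.1555])), (array([340.8, 310.1], dtype=float32), array([ 0.6129, -0.1763])), (array([316.2, 311.2], dtype=float32), array([ 0.5656, -0.1652]))]
```

View pics/rack.png

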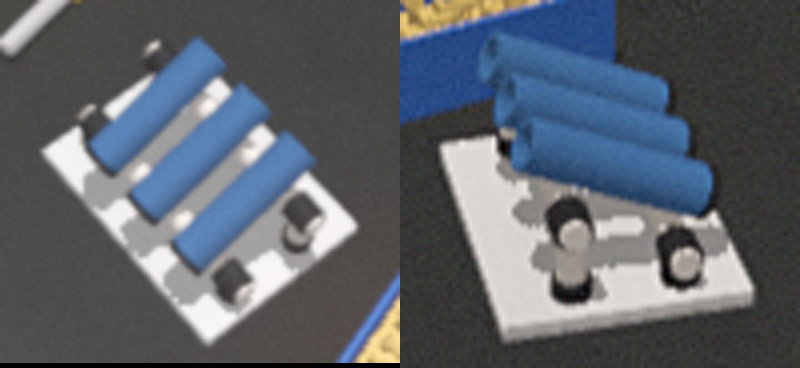

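```bash
python3 - <<'E'
from h import *
np.set_printoptions(precision=4,suppress=True)
S=viewer.camera_model("scene");D=viewer.camera_model("side")
f=lambda x,y:(300+x/3.636,235+y/3.636); g=lambda x,y:(255+(x-400)/4,165+y/4)
L,B,R=[onz(S,*f(*p),.012) for p in((42,150),(208,344),(357,226))]
print("scene",L,B,R,np.linalg.norm(L-B),np.linalg.norm(B-R),"c",(L+R)/2,"yaw",np.degrees(np.arctan2(*(L-B)[1::-1])),np.degrees(np.arctan2(*(R-B)[1::-1])))
l,b,r=[onz(D,*g(*p),.012) for p in((440,145),(505,340),(755,298))]
b0=onz(D,*g(503,328),.012);
for b in (b,b0): print("side",l,b,r,np.linalg.norm(l-b),np.linalg.norm(b-r),"c",(l+r)/2,"yaw",np.degrees(np.arctan2(*(l-b)[1::-1])),np.degrees(np.arctan2(*(r-b)[1::-1])))
for p,q in(((298,147),(492,58)),((254,102),(510,102)),((208,55),(527,147))):
    print(tri(S,f(*p),D,g(*q)))
E
```

```text
scene [0.704  0.0603 0.012 ] [0.7143 0.2615 0.012 ] [0.5646 0.2671 0.012 ] 0.2013967887403905 0.14985909617264156 c [0.6343 0.1637 0.012 ] yaw -92.95245220638043 177.83372638402454
side [0.5608 0.2611 0.012 ] [0.5498 0.051  0.012 ] [0.6979 0.048  0.012 ] 0.21045969524940866 0.14815612963799799 c [0.6293 0.1546 0.012 ] yaw 87.00200042790716 -1.1501277997088044
side [0.5608 0.2611 0.012 ] [0.5515 0.0622 0.012 ] [0.6979 0.048  0.012 ] 0.19916753509284352 0.1471222641835541 c [0.6293 0.1546 0.012 ] yaw 87.31880992313707 -5.537137747110971
(array([0.5867, 0.2148, 0.0971]), np.float64(0.0006918851885727797))
(array([0.5848, 0.1661, 0.0951]), np.float64(0.00016451896939888996))
(array([0.5825, 0.1149, 0.0954]), np.float64(0.001649112797324883))
```

The crops show the rack plate in outline, with the three mouths in the side view at crop (527,147), (510,102) and (492,58). They triangulate 50 mm apart at a height of 95–97 mm, and the plate measures 150 x 200. Both match the given sizes.

```bash
cat >> h.py <<'E'
def frame(yaw,pitch=0):
    # tool x = shaft direction (yaw deg, pitch deg downward), tool z down
    return Ro.from_euler("ZYX",[yaw,pitch,180],degrees=True)
def rel(p,R,o=None):
    o=o or status.get_obs(); R0=Ro.from_quat(o["ee_rot"])
    return np.degrees((R0.inv()*R).as_rotvec()).round(2), R0.inv().apply(np.array(p)-o["position"]).round(4)
E
python3 - <<'E'
from h import *
print(frame(5.4,25).as_matrix().round(3), rel([.531,-.169,.2],frame(5.4)))
S=viewer.camera_model("scene")
for n,p in(("bottle",(265,138)),("socket",(249,242)),("bin",(420,338))): print(n,onz(S,*p,0))
E
```

```text
[[ 0.902  0.094 -0.421]
 [ 0.085 -0.996 -0.04 ]
 [-0.423  0.    -0.906]] (array([-7.000e-02,  1.000e-02,  1.304e+01]), array([ 0.4503, -0.2964,  0.0449]))
bottle [ 0.48153228 -0.4479707   0.        ]
socket [ 0.76782474 -0.15393269  0.        ]
bin [0.60028235 0.38588288 0.        ]
```

>>> {"name": "play_rows", "arguments": {"plan": [0,0,6,0.2,-0.13,0.02,1,0,0,13,0.45,-0.296,0.045,1,0,0,13,0.45,-0.296,0.045,1,0,0,13,0.45,-0.296,0.045,1,0,0,13,0.45,-0.296,0.045,1,0,0,13,0.45,-0.296,0.045,1,0,0,13,0.45,-0.296,0.045,1,0,0,13,0.45,-0.296,0.045,1,0,0,13,0.45,-0.296,0.045,1,0,0,13,0.45,-0.296,0.045,1,0,0,13,0.45,-0.296,0.045,1,0,0,13,0.45,-0.296,0.045,1,0,0,13,0.45,-0.296,0.045,1,0,0,13,0.45,-0.296,0.045,1]}}

```text
clock: 1.85
position: [0.5308, -0.1704, 0.2005]
ee_rot: [0.999, 0.047, 0.0, 0.0]
ft_force: [0.1, 0.1, 0.3]
grip_width: 1.002
grasp_force: 0.0
```

```bash
python3 - <<'E'
from h import *
np.set_printoptions(precision=4,suppress=True)
o=status.get_obs(); print(o["clock"],o["position"],o["joint_pos"],rel([.531,-.169,.2],frame(5.4)))
m=viewer.camera_model("wrist"); im=viewer.camera("wrist")[:,:,::-1].copy(); cv2.imwrite("pics/w0.png",im)
hsv=cv2.cvtColor(im,cv2.COLOR_BGR2HSV)
yel=(hsv[...,0]>18)&(hsv[...,0]<35)&(hsv[...,1]>120)&(hsv[...,2]>90)
gry=(hsv[...,1]<60)&(hsv[...,2]>95)
for nm,mk,z in(("yel",yel,.03),("gry",gry,.022)):
    for c in comps(mk,400):
        r=cv2.minAreaRect(np.argwhere(c[0])[:,::-1].astype(np.float32)); b=cv2.boxPoints(r); b=[(b[i]+b[(i+1)%4])/2 for i in range(4)]
        print(nm,c[1],onz(m,*c[2],z),[onz(m,*q,z)[:2] for q in b])
E
```

```text
1.85 [ 0.5308 -0.1704  0.2005] [ 0.5845  0.2423 -0.4111  1.6862  0.1021  1.2339 -1.3264] (array([ 0.02, -0.01, -0.01]), array([ 0.0004, -0.0013,  0.0005]))
yel [430   0  53  36 884] [ 0.7029 -0.2587  0.03  ] [array([ 0.7113, -0.2533]), array([ 0.7189, -0.274 ]), array([ 0.7006, -0.2665]), array([ 0.6928, -0.2454])]
yel [ 444    0  108  117 7483] [ 0.6741 -0.3031  0.03  ] [array([ 0.7022, -0.2773]), array([ 0.691 , -0.3275]), array([ 0.6449, -0.3304]), array([ 0.6573, -0.2779])]
yel [ 157  138   40   48 1589] [ 0.5728 -0.0505  0.03  ] [array([ 0.5925, -0.0481]), array([ 0.5763, -0.0648]), array([ 0.5529, -0.053 ]), array([ 0.5698, -0.0361])]
yel [ 296  183   35   61 2013] [ 0.5389 -0.1689  0.03  ] [array([ 0.5382, -0.1543]), array([ 0.5657, -0.1668]), array([ 0.541 , -0.1841]), array([ 0.5123, -0.1717])]
gry [   0    0   63  172 8796] [0.6198 0.0712 0.022 ] [array([0.6197, 0.0958]), array([0.684 , 0.0628]), array([0.6245, 0.0452]), array([0.5521, 0.0792])]
gry [ 150   40   34   99 2036] [ 0.6299 -0.0403  0.022 ] [array([ 0.6661, -0.0355]), array([ 0.632 , -0.0492]), array([ 0.5913, -0
[... 469 characters left out ...]
.464 ]), array([ 0.4514, -0.4913]), array([ 0.4325, -0.4561])]
gry [151 296  51  58 794] [ 0.4141 -0.0427  0.022 ] [array([ 0.4222, -0.0403]), array([ 0.447, -0.069]), array([ 0.4097, -0.0557]), array([ 0.3836, -0.026 ])]
gry [428 296  51  58 810] [ 0.4399 -0.3194  0.022 ] [array([ 0.4669, -0.2872]), array([ 0.4483, -0.3201]), array([ 0.4131, -0.3418]), array([ 0.433 , -0.3076])]
gry [  71  435   69   45 2157] [0.2355 0.0348 0.022 ] [array([0.2368, 0.0745]), array([0.271 , 0.0345]), array([ 0.2438, -0.0012]), array([0.2083, 0.0388])]
gry [490 464  69  16 877] [ 0.2613 -0.4333  0.022 ] [array([ 0.2598, -0.3971]), array([ 0.274 , -0.4329]), array([ 0.2669, -0.4741]), array([ 0.2526, -0.4385])]
```

View pics/w0.png

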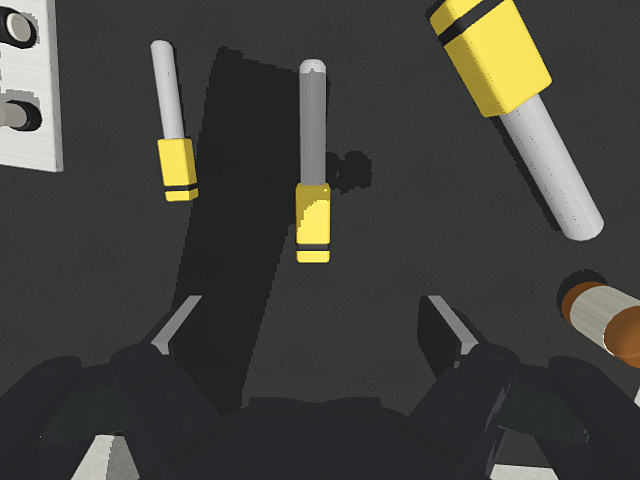

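The wrist view shows the middle gauge with its handle at (313,223) and tip at (313,62). That puts the handle centre at (0.531,-0.169) with yaw 5.3°, which agrees with the other views. I'll go down and grip.

>>> {"name": "play_rows", "arguments": {"plan": [0,0,0,0,-0.001,0.06,1,0,0,0,0,-0.001,0.12,1,0,0,0,0,-0.001,0.16,1,0,0,0,0,-0.001,0.182,1,0,0,0,0,-0.001,0.182,1,0,0,0,0,-0.001,0.182,1,0,0,0,0,-0.001,0.182,0,0,0,0,0,-0.001,0.182,0,0,0,0,0,-0.001,0.182,0,0,0,0,0,-0.001,0.182,0,0,0,0,0,-0.001,0.182,0,0,0,0,0,-0.001,0.182,0,0,0,0,0,-0.001,0.182,0,0,0,0,0,-0.001,0.182,0], "squeeze": 70}}

```text
clock: 3.65
position: [0.5313, -0.1689, 0.0189]
ee_rot: [0.999, 0.047, 0.0, 0.0]
ft_force: [-2.1, -0.9, 6.1]
grip_width: 0.337
grasp_force: 70.6
```

```bash
cat >> h.py <<'E'
YAW=-2.5; TI=frame(YAW,25); U=-TI.as_matrix()[:,0]; OFF=0.0039
def target(mouth,d): # TCP with tip d outside mouth
    return np.array(mouth)+U*(0.135+d)-OFF*TI.as_matrix()[:,2]
M1=np.array([.584,.165,.100])
E
python3 - <<'E'
from h import *
print(rel([.5,-.1,.22],TI)); t=target(M1,.04); print(t,rel(t,TI))
E
```

```text
(array([  1.76, -25.01,   7.81]), array([-0.0245, -0.0715, -0.2011]))
[0.42719374 0.17184631 0.1774928 ] (array([  1.76, -25.01,   7.81]), array([-0.0712, -0.349 , -0.1588]))
```

>>> {"name": "play_rows", "arguments": {"plan": [0,0,0,0,0,-0.05,0,0,0,0,0,0,-0.1,0,0,-8,2,0,-0.03,-0.15,0,1,-16,5,-0.02,-0.08,-0.19,0,1.76,-25,7.8,-0.03,-0.13,-0.2,0,1.76,-25,7.8,-0.05,-0.18,-0.2,0,1.76,-25,7.8,-0.06,-0.23,-0.19,0,1.76,-25,7.8,-0.07,-0.28,-0.18,0,1.76,-25,7.8,-0.071,-0.32,-0.165,0,1.76,-25,7.8,-0.071,-0.349,-0.159,0,1.76,-25,7.8,-0.071,-0.349,-0.159,0,1.76,-25,7.8,-0.071,-0.349,-0.159,0,1.76,-25,7.8,-0.071,-0.349,-0.159,0,1.76,-25,7.8,-0.071,-0.349,-0.159,0]}}

```text
clock: 5.4
position: [0.4274, 0.1712, 0.1774]
ee_rot: [0.976, -0.022, -0.217, -0.005]
ft_force: [0.7, -0.2, -2.4]
grip_width: 0.342
grasp_force: 70.0
```

```bash
python3 - <<'E'
from h import *
o=status.get_obs(); print(o["clock"],o["position"],o["joint_pos"].round(2),o["ft_force"].round(1),o["grip_width"],rel(target(M1,.04),TI))
ims=[]
for n,(x,y,w,h) in(("wrist",(220,0,200,300)),("side",(190,120,180,120)),("scene",(300,200,120,100))):
    m=viewer.camera_model(n); im=viewer.camera(n)[:,:,::-1].copy(); cv2.imwrite(f"pics/{n}1.png",im)
    print(n,"tip",proj(m,M1+U*.04).round(1),"mouth",proj(m,M1).round(1), "grip", proj(m,M1+U*.175).round(1))
    if n!="wrist": ims.append(cv2.resize(im[y:y+h,x:x+w],(400,400*h//w),interpolation=cv2.INTER_CUBIC))
    else: ims.append(cv2.resize(im,(400,300)))
H=max(o.shape[0] for o in ims)
a=[cv2.copyMakeBorder(o,0,H-o.shape[0],0,0,0) for o in ims[1:]]
cv2.imwrite("pics/c1.png",np.hstack(a))
E
```

```text
5.4 [0.42742238 0.17120274 0.17739218] [ 0.1   0.39 -0.57  1.65 -0.    1.54 -2.09] [ 0.7 -0.2 -2.4] 0.34168172529757673 (array([-0.04,  0.02, -0.06]), array([-0.0003, -0.0006,  0.    ]))
wrist tip [309.3 -76.1] mouth [ 308.6 -245.6] grip [311.1 310.7]
side tip [266.5 184.7] mouth [282.2 189. ] grip [210.4 169.3]
scene tip [380.5 251.3] mouth [369.9 261.8] grip [416.7 215.9]
```

View pics/wrist1.png

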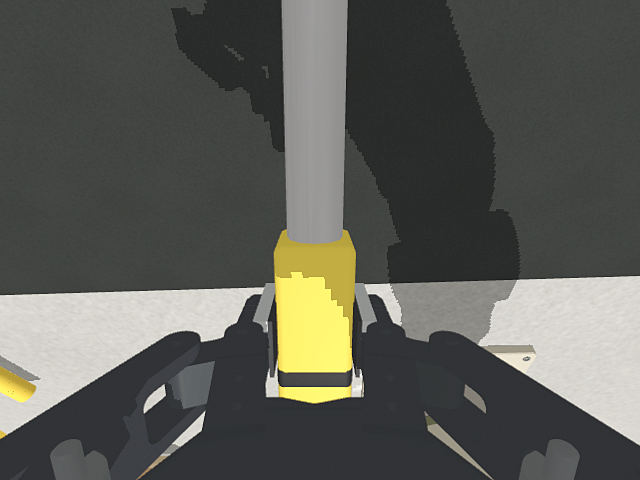

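View pics/c1.png

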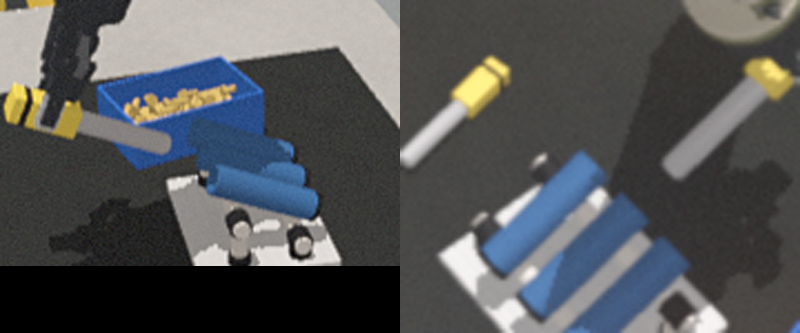

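The gauge is held straight (shaft centred on column 314 in the wrist view) and its tip is in front of the middle tube, but the rack views are coarse at about 2.5 mm per pixel. I'll take one closer wrist look at the mouths from above.

```bash
python3 - <<'E'
from h import *
print(rel([.43,.17,.29],frame(YAW,0)))
E
```

```text
(array([-2.000e-02,  2.503e+01, -3.000e-02]), array([-0.0451,  0.0014, -0.1032]))
```

>>> {"name": "play_rows", "arguments": {"plan": [0,8,0,-0.02,0,-0.05,0,0,16,0,-0.045,0,-0.103,0,0,25,0,-0.045,0.001,-0.103,0,0,25,0,-0.045,0.001,-0.103,0,0,25,0,-0.045,0.001,-0.103,0,0,25,0,-0.045,0.001,-0.103,0]}}

```text
clock: 6.3
position: [0.4302, 0.1703, 0.2887]
ee_rot: [1.0, -0.022, -0.002, -0.0]
ft_force: [-0.5, -0.5, -2.7]
grip_width: 0.337
grasp_force: 70.1
```

```bash
python3 - <<'E'
from h import *
o=status.get_obs(); m=viewer.camera_model("wrist"); np.save("wm.npy",m,allow_pickle=True)
im=viewer.camera("wrist")[:,:,::-1].copy(); cv2.imwrite("pics/w2.png",im)
print(o["position"],o["clock"])
E=np.array([0.9056*0,0,1])
y=TI.as_matrix()[:,1]; 
for k in(-1,0,1): print([proj(m,M1+k*.05*np.array([.0436,.999,0])+s).round(0) for s in (0*U, -.1*U)])
E
```

```text
[0.43023572 0.17033681 0.28868684] 6.3
[array([373.,  33.]), array([370., -71.])]
[array([312.,  33.]), array([312., -71.])]
[array([250.,  33.]), array([253., -71.])]
```

View pics/w2.png

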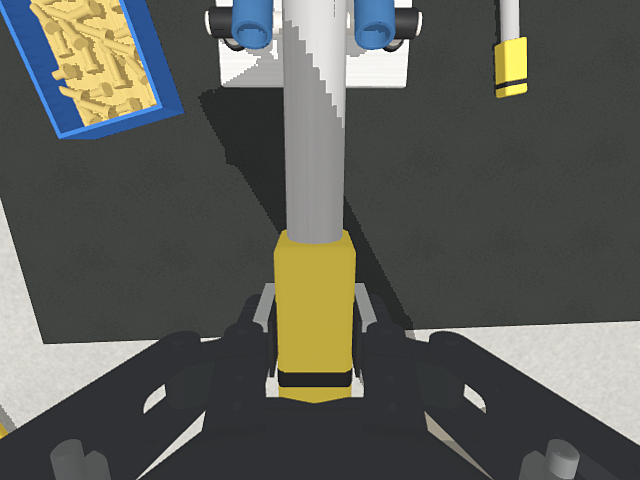

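The wrist view shows the two outer tubes' mouths at about (252,33) and (375,33), close to the predicted (250,33) and (373,33). I'll measure the offset.

```bash
python3 - <<'E'
from h import *
np.set_printoptions(precision=4,suppress=True)
m=np.load("wm.npy",allow_pickle=True).item(); im=cv2.imread("pics/w2.png"); hsv=cv2.cvtColor(im,cv2.COLOR_BGR2HSV)
blue=(hsv[...,0]>95)&(hsv[...,0]<125)&(hsv[...,1]>100)&(hsv[...,2]>40)
th=np.linspace(0,2*np.pi,200); zt=np.array([U[0]*-U[2]/np.hypot(U[0],U[1]),U[1]*-U[2]/np.hypot(U[0],U[1]),np.hypot(U[0],U[1])]); row=np.array([.0436,.999,0])
for k,x0,x1 in((1,225,280),(-1,348,402)):
    b=blue.copy(); b[:,:x0]=0;b[:,x1:]=0;b[70:]=0
    ys,xs=np.where(b); 
    for r in (5,15,25,30): q=np.where(b[r])[0]; print(k,"row",r,q.min(),q.max()+1,(q.min()+q.max())/2)
    c=M1+k*.05*row
    rim=np.array([proj(m,c+.0165*(np.cos(t)*row+np.sin(t)*zt)) for t in th]); bore=np.array([proj(m,c+.01225*(np.cos(t)*row+np.sin(t)*zt)) for t in th])
    print(" lowest row meas",ys.max()+1,"pred",rim.max(0),rim.min(0),"bore",bore.min(0),bore.max(0))
    print(" pred tube centre col rows 5:",[proj(m,c-s*U+.0*zt).round(1) for s in (0,.02,.04)])
    dark=b&(hsv[...,2]<hsv[...,2][b].mean()-15); q=np.argwhere(dark); print(" dark",q.min(0),q.max(0),q.mean(0))
E
```

```text
1 row 5 233 273 252.5
1 row 15 232 272 251.5
1 row 25 231 272 251.0
1 row 30 231 272 251.0
 lowest row meas 49 pred [270.5698  47.1615] [229.3017  16.6596] bore [234.7236  21.0011] [265.3413  43.6125]
 pred tube centre col rows 5: [array([250.2,  32.8]), array([250.8,  11.1]), array([251.5, -10.1])]
 dark [  0 231] [ 48 272] [ 24.5935 255.0831]
-1 row 5 354 394 373.5
-1 row 15 354 395 374.0
-1 row 25 355 395 374.5
-1 row 30 355 396 375.0
 lowest row meas 50 pred [393.7432  47.0253] [352.5829  16.5025] bore [357.8062  20.8471] [388.3439  43.4739]
 pred tube centre col rows 5: [array([373. ,  32.6]), array([372.3,  11. ]), array([371.6, -10.3])]
 dark [  0 354] [ 49 395] [ 24.5827 370.7888]
```

```bash
sed -i 's/M1=.*/M1=np.array([.583,.165,.100])/' h.py; python3 - <<'E'
from h import *
print(rel(target(M1,.04),TI),rel(target(M1,.01),TI),rel(target(M1,-.01),TI))
E
```

```text
(array([ -0.05, -24.76,  -0.03]), array([-0.0036, -0.0011,  0.1112])) (array([ -0.05, -24.76,  -0.03]), array([ 0.0236, -0.0011,  0.1238])) (array([ -0.05, -24.76,  -0.03]), array([ 0.0418, -0.0011,  0.1322]))
```

>>> {"name": "play_rows", "arguments": {"plan": [0,-8,0,-0.02,0,0.03,0,0,-16,0,-0.02,-0.001,0.07,0,0,-24.8,0,-0.004,-0.001,0.111,0,0,-24.8,0,-0.004,-0.001,0.111,0,0,-24.8,0,-0.004,-0.001,0.111,0,0,-24.8,0,0.01,-0.001,0.1175,0,0,-24.8,0,0.0236,-0.001,0.1238,0,0,-24.8,0,0.027,-0.001,0.1254,0,0,-24.8,0,0.03,-0.001,0.1268,0,0,-24.8,0,0.033,-0.001,0.1282,0,0,-24.8,0,0.036,-0.001,0.1295,0,0,-24.8,0,0.036,-0.001,0.1295,0]}}

```text
clock: 7.85
position: [0.4659, 0.1702, 0.16]
ee_rot: [0.976, -0.021, -0.215, -0.005]
ft_force: [0.2, 0.2, -2.3]
grip_width: 0.337
grasp_force: 70.2
```

```bash
cat > st.py <<'E'
from h import *
o=status.get_obs(); R0=Ro.from_quat(o["ee_rot"]); p=o["position"]-target(M1,0)
print(o["clock"],"tool F",R0.inv().apply(o["ft_force"]).round(1),"M",R0.inv().apply(o["torque"]).round(2),"depth",(-(p@U)*1000).round(1),"lat(tool y,z) mm",(TI.inv().apply(p)*1000).round(2)[1:],"rot err",rel(p,TI)[0],o["grip_width"])
E
python3 st.py; python3 - <<'E'
from h import *
o=status.get_obs(); ims=[]
for n,(x,y,w,h) in(("side",(210,130,120,100)),("scene",(330,200,96,80))):
    im=viewer.camera(n)[:,:,::-1]; ims.append(cv2.resize(im[y:y+h,x:x+w],(400,333),interpolation=cv2.INTER_CUBIC))
cv2.imwrite("pics/c2.png",np.hstack(ims))
E
```

```text
7.85 tool F [ 1.1 -0.2  2. ] M [-0.05  0.64  0.03] depth 3.4 lat(tool y,z) mm [-0.05 -0.95] rot err [-0.02 -0.15  0.01] 0.33672690519870724
```

View pics/c2.png

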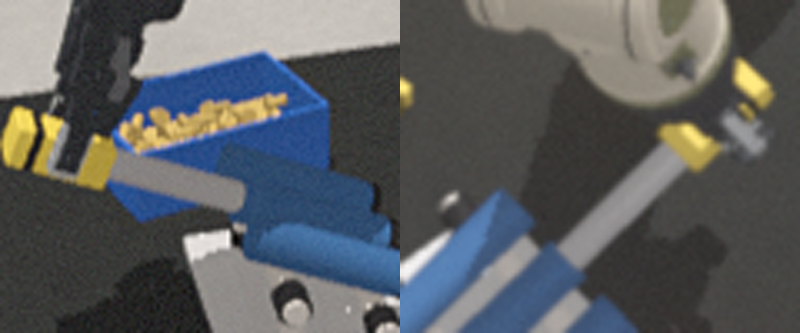

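The tip is at the mouth and lined up in both views, with no contact force yet. I'll creep in.

>>> {"name": "play_rows", "arguments": {"plan": [0,0,0,0.002,0,0.0007,0,0,0,0,0.004,0,0.0007,0,0,0,0,0.006,0,0.0007,0,0,0,0,0.008,0,0.0007,0,0,0,0,0.01,0,0.0007,0,0,0,0,0.01,0,0.0007,0]}}

```text
clock: 8.7
position: [0.4747, 0.1698, 0.1552]
ee_rot: [0.976, -0.021, -0.215, -0.005]
ft_force: [-0.5, -0.1, -2.1]
grip_width: 0.339
grasp_force: 70.2
```

```bash
python3 st.py
```

```text
8.7 tool F [0.4 0.1 2.1] M [ 0.05  0.61 -0.04] depth 13.4 lat(tool y,z) mm [-0.06 -0.3 ] rot err [-0.02 -0.15  0.01] 0.3389365006805405
```

>>> {"name": "play_rows", "arguments": {"plan": [0,0,0,0.005,0,0,0,0,0,0,0.01,0,0,0,0,0,0,0.015,0,0,0,0,0,0,0.02,0,0,0,0,0,0,0.024,0,0,0,0,0,0,0.028,0,0,0,0,0,0,0.028,0,0,0]}}

```text
clock: 9.57
position: [0.5001, 0.1687, 0.1434]
ee_rot: [0.976, -0.021, -0.215, -0.005]
ft_force: [-0.9, 0.5, -2.1]
grip_width: 0.334
grasp_force: 70.2
```

```bash
python3 st.py
```

```text
9.575 tool F [ 0.  -0.4  2.3] M [0.02 0.6  0.03] depth 41.5 lat(tool y,z) mm [-0.06 -0.34] rot err [-0.02 -0.15  0.  ] 0.3335081145820451
```

Depth is 41 mm and it is sliding freely. Next I'll go slowly past 50 mm to feel for a stop.

>>> {"name": "play_rows", "arguments": {"plan": [0,0,0,0.003,0,0,0,0,0,0,0.006,0,0,0,0,0,0,0.009,0,0,0,0,0,0,0.0115,0,0,0,0,0,0,0.014,0,0,0,0,0,0,0.014,0,0,0]}}

```text
clock: 10.32
position: [0.5127, 0.1681, 0.1375]
ee_rot: [0.976, -0.021, -0.215, -0.005]
ft_force: [-0.6, 0.1, -2.7]
grip_width: 0.337
grasp_force: 70.2
```

```bash
python3 st.py
```

```text
10.325 tool F [ 0.6 -0.1  2.7] M [ 0.06  0.66 -0.02] depth 55.4 lat(tool y,z) mm [-0.06 -0.36] rot err [-0.02 -0.15  0.01] 0.33697540616166255
```

>>> {"name": "play_rows", "arguments": {"plan": [0,0,0,0.003,0,0,0,0,0,0,0.006,0,0,0,0,0,0,0.009,0,0,0,0,0,0,0.012,0,0,0,0,0,0,0.015,0,0,0,0,0,0,0.015,0,0,0]}}

```text
clock: 11.08
position: [0.5264, 0.1675, 0.1312]
ee_rot: [0.976, -0.021, -0.215, -0.005]
ft_force: [-0.0, -0.5, -3.0]
grip_width: 0.337
grasp_force: 70.2
```

```bash
python3 st.py
```

```text
11.075 tool F [1.3 0.5 2.7] M [ 0.09  0.62 -0.05] depth 70.5 lat(tool y,z) mm [-0.07 -0.4 ] rot err [-0.02 -0.15  0.  ] 0.336632858482155
```

It has passed 70 mm with no stop and almost no force. I'll look once to make sure it is really in the bore.

```bash
python3 - <<'E'
from h import *
ims=[]
for n,(x,y,w,h) in(("side",(230,150,120,100)),("scene",(310,215,96,80))):
    im=viewer.camera(n)[:,:,::-1]; ims.append(cv2.resize(im[y:y+h,x:x+w],(400,333),interpolation=cv2.INTER_CUBIC))
cv2.imwrite("pics/c3.png",np.hstack(ims))
E
```

```text
(no output)
```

View pics/c3.png

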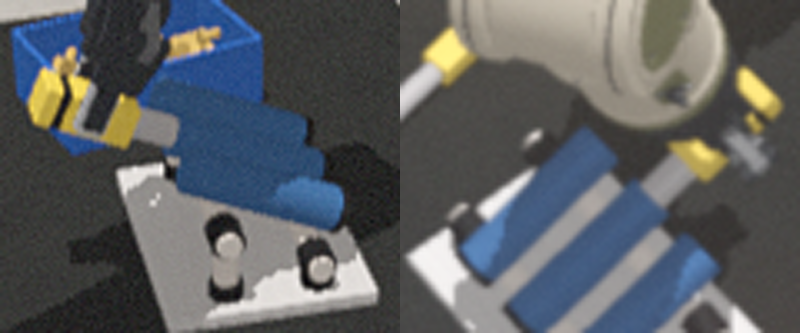

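The shaft is inside the middle tube, with about 30 mm of it still showing, so the middle tube is the empty one. I'll push home.

>>> {"name": "play_rows", "arguments": {"plan": [0,0,0,0.004,0,0,0,0,0,0,0.008,0,0,0,0,0,0,0.012,0,0,0,0,0,0,0.016,0,0,0,0,0,0,0.02,0,0,0,0,0,0,0.023,0,0,0,0,0,0,0.026,0,0,0,0,0,0,0.026,0,0,0]}}

```text
clock: 12.18
position: [0.55, 0.1665, 0.1203]
ee_rot: [0.976, -0.021, -0.215, -0.005]
ft_force: [0.0, 0.5, -2.7]
grip_width: 0.337
grasp_force: 70.2
```

```bash
python3 st.py
```

```text
12.175 tool F [ 1.1 -0.5  2.5] M [ 0.06  0.61 -0.05] depth 96.5 lat(tool y,z) mm [-0.07 -0.5 ] rot err [-0.02 -0.15  0.01] 0.3368860809049453
```

>>> {"name": "play_rows", "arguments": {"plan": [0,0,0,0.002,0,0,0,0,0,0,0.0035,0,0,0,0,0,0,0.005,0,0,0,0,0,0,0.006,0,0,0,0,0,0,0.006,0,0,0]}}

```text
clock: 12.8
position: [0.5541, 0.1664, 0.1185]
ee_rot: [0.976, -0.021, -0.217, -0.005]
ft_force: [-6.8, -1.1, 5.1]
grip_width: 0.34
grasp_force: 70.6
```

```bash
python3 st.py
```

```text
12.8 tool F [-8.3  1.4 -1.8] M [-0.45 -1.33  0.21] depth 100.9 lat(tool y,z) mm [-0.17 -0.64] rot err [0.03 0.01 0.04] 0.33959390045436455
```

It meets resistance at about 100 mm, where the handle should meet the mouth. I'll push a little more to confirm.

>>> {"name": "play_rows", "arguments": {"plan": [0,0,0,0.001,0,0,0,0,0,0,0.002,0,0,0,0,0,0,0.002,0,0,0]}}

```text
clock: 13.18
position: [0.5542, 0.1664, 0.1185]
ee_rot: [0.976, -0.02, -0.218, -0.004]
ft_force: [-16.8, -3.2, 13.1]
grip_width: 0.333
grasp_force: 71.2
```

```bash
python3 st.py
```

```text
13.175 tool F [-20.6   3.9  -4.7] M [-0.88 -3.74  0.3 ] depth 101.0 lat(tool y,z) mm [-0.16 -0.67] rot err [0.1  0.24 0.08] 0.33333984826491636
```

The stop is solid: no advance, and the force rose to 20 N. I'll let go and back off along the fingers.

>>> {"name": "play_rows", "arguments": {"plan": [0,0,0,0,0,0,0.5,0,0,0,0,0,0,0.75,0,0,0,0,0,0,0.75,0,0,0,0,0,0,0.75,0,0,0,0,0,0,0.75,0,0,0,0,0,-0.02,0.75,0,0,0,0,0,-0.05,0.75,0,0,0,0,0,-0.1,0.75,0,0,0,0,0,-0.15,0.75,0,0,0,0,0,-0.15,0.75,0,0,0,0,0,-0.15,0.75]}}

```text
clock: 14.55
position: [0.6198, 0.1636, 0.2524]
ee_rot: [0.976, -0.021, -0.215, -0.005]
ft_force: [-0.4, -0.2, 0.2]
grip_width: 0.751
grasp_force: 0.0
```

```bash
python3 st.py; python3 - <<'E'
from h import *
ims=[]
for n,(x,y,w,h) in(("side",(210,130,168,140)),("scene",(300,205,120,100))):
    im=viewer.camera(n)[:,:,::-1]; ims.append(cv2.resize(im[y:y+h,x:x+w],(400,333),interpolation=cv2.INTER_CUBIC))
cv2.imwrite("pics/c4.png",np.hstack(ims))
E
```

```text
14.55 tool F [-0.4  0.2  0. ] M [-0.    0.47 -0.03] depth 104.0 lat(tool y,z) mm [  -0.16 -149.82] rot err [-0.   -0.12  0.02] 0.7509551845331431
```

View pics/c4.png

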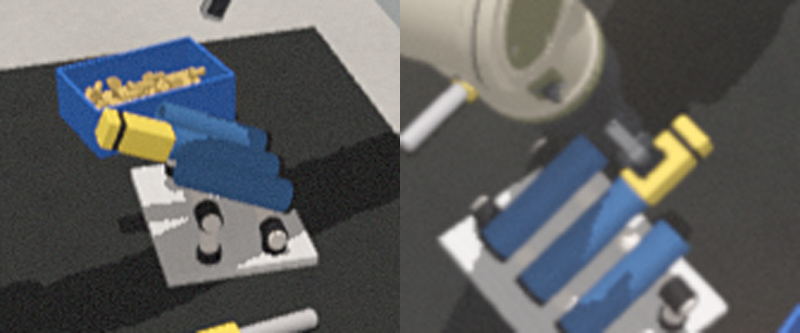

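The handle sits against the middle tube's mouth and the gripper is clear of everything.

```bash
python3 -c "
from workcell import manip
print(manip.hand_in())"
```

```text
the job is handed in; nothing more can be done
None
```

The middle-sized gauge is fully home in the middle tube, which proved to be the empty one, and released; the bottle, socket and bin were not touched, and the job was handed in at about 15 s, with no verdict reported back.

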